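Load the bottle carrier

ROBOT

A 6-joint arm with a two-finger parallel gripper is mounted at the origin on the work surface. World frame = base frame: x ahead of the robot, y to its left, z up, the work surface at z = 0. Lengths are in mm, angles in rad, forces in N, time in s.
With the tool pointing down it reaches from about 400 to 925 mm from the base axis. Payload 12.5 kg.
Tool frame: the origin (TCP) lies at the very end of the fingers, on their centre line; the grasp point (between the pads) lies 19 mm behind it; z points along the fingers, y is the line along which they close (so a half turn about z gives the same grasp; the last joint's range is limited). The gripper opens to 95 mm and grips with 3 to 60 N. Pads are 20 mm wide; open, the fingers measure 119 mm over their backs; the gripper's body (75 mm by 180 mm) begins 59 mm behind the grasp point.
Start: joints at [-1.319, 0.491, 1.559, -0, 1.092, -0.106], TCP at [218.908, -585.428, 214.661] pointing down, gripper open.
Joint ranges: [-3.1, 3.1], [-0.84, 2.19], [0.05, 2.79], [-1.13, 4.28], [0.06, 2.93], [-2.69, 2.69]. Speed limits (rad/s): [2.22, 2.22, 2.79, 3.14, 3.14, 3.14].

INTERFACE

Orientations are given as [roll, pitch, yaw] about the fixed x, y, z axes, in that order (R = Rz(yaw) Ry(pitch) Rx(roll)).
In Python, from cell import state, imaging, env, spot_in, mark_of gives the robot as it stands. The module is installed in compiled form; this text tells all that it offers.
- The arm moves only by the tool step_arm, never from a script. Its argument "increments" is a list of rows, each an object with "slide": the shift along the tool's x, y, z in m, a list of three; "roll": the turn about the tool's z in rad. A call has 1 to 5 rows; each row is the pose to reach, as a shift and turn from the pose commanded when the call began, along the tool's axes at that moment; what a row does not reach only later rows make up. A row lasts 1/8 s, in which the tool goes at most 62.5 mm and 10.7 degrees, less where a joint would pass 70% of its speed; a pose out of reach is approached as far as the arm can. A call with a gripper value outside its range is refused whole. "fingers" is the opening, from 0 (shut) to 1 (fully open), set as the call begins (left out, the last holds). The fingers move at their own pace and stop on an object; the grip force is fixed at half the most. Time passes only in rows, so rows that repeat a pose let the fingers close. It gives the time, the measured TCP pose, the force, the opening and the grip force at its end, in the units of the state.
- state(): the state, without advancing time (a new reading comes with each control period).
- imaging.read_camera(name): name is "scene" or "top"; returns a dict with "color" (420x560x3 uint8, red, green, blue), "z_map" (420x560 float32, mm along the optical axis (not along the pixel's ray), 0 where there is no reading), "intrinsics" (3x3 intrinsics, pixels), "distortion" ([k1, k2, p1, p2, k3] as OpenCV has them; the pictures are not rectified), "camera_from_world" (4x4, takes a point from world to camera coordinates). Camera axes: x right, y up, looking along -z (the intrinsics and any distortion apply to the point x, -y, -z); pixel columns grow to the right and rows downward; lengths in mm; the calibration is good to about 2 mm. A picture is of the moment at which its call begins.
- env.job_done(): hands the job in; it is judged then, once.
Trained networks look in the newest picture that a camera, given by its name, has taken for a name from the list of things; names that differ only in an ending like _2 or _b are one class to them, and where a whole thing is asked for, a point or a joint stands for the part that bears it (a point fixed in the world has none). Each returns a list of dicts, best first, with "confidence" (0 to 1); they miss things now and then, are a little off and sometimes report something else, mostly with a low value. They report only what shows in the picture. A call takes as long as a camera call. They do not tell look-alikes from the thing itself.
- spot_in(camera, target): "bbox" ([left, top, right, bottom] in pixels, round what is visible of it).
- mark_of(camera, target): "uv" ([column, row] in pixels: a listed point, or the origin of a listed thing).
The state is a dict: "t": time; "joints": joint angles; "qvel": joint speeds; "tau": joint torques, N m; "eef_pos": TCP position; "tcp_rot": TCP orientation; "ft_force": force on the tool from outside, world axes, zero at the start; "moment": the same for the moment, N m; "opening": opening from 0.0 (shut) to 1.0 (fully open); "grip_force": force on a finger pad.
Only numpy, scipy, OpenCV 4.12 (cv2) and the standard library are available. Lean on these libraries where they do the work, as an engineer would, in place of code of your own. Each camera call takes 0.05 s, during which the arm holds its last target. There are 200 camera calls.

TASK

Pack the four narrow-necked bottles (the ones with a small cap on a sloping shoulder) into the divided white carrier, one per cell: the two large bottles in the two large cells and the two small bottles in the two small cells, either way round within a pair. Lower each one gently until it stands upright on the cell's floor; they are glass, so never let one drop or fall over. The two straight jars, whose lids are as wide as their bodies, do not belong: leave them standing where they are.

Things in the scene. Friction and masses are not known exactly. Their poses are not given: they have to be found in the camera images.
- carrier: white carrier fixed to the bench, 285 mm long (x), 84 mm wide, four square open cells in a row along its x. Origin: middle of its underside, z up. Cell centres: y = 0, x = -100.5 and -21.5 mm (large, 74 mm inside), +48.5 and +109.5 mm (small, 56 mm inside). Floor top 6 mm, wall and divider tops 45 mm above the bench, walls 5 mm thick. Left or right of the middle, its x within 0.2 rad of world x.
- tray: plain white undivided tray fixed to the bench, 285 x 85 mm, 25 mm high, with dishes in it; origin at the centre of its underside. Not a target. It stands on the side opposite the carrier. Bottles and jars stand mixed between them in two rows of three, about 185 mm apart in world x, 90 to 150 mm in y (centres); only things under 30 mm high lie between the rows.
- large_bottle_a: large narrow-necked amber glass bottle, loose, standing upright: straight body 56 mm across up to 72 mm high, then a sloping shoulder to a black cylindrical screw cap 30 mm across from 96 mm to the top at 120 mm. Belongs in a large cell. Its origin is the centre of its underside, z up; it is round, so yaw means nothing. Mass 0.18 to 0.36 kg.
- large_bottle_b: same as large_bottle_a, interchangeable with it. Origin at the centre of its underside.
- small_bottle_a: small narrow-necked amber glass bottle, loose, standing upright: straight body 38 mm across up to 48 mm high, then a sloping shoulder to a black cylindrical screw cap 24 mm across from 65 mm to the top at 86 mm. Belongs in a small cell. Its origin is the centre of its underside, z up; it is round, so yaw means nothing. Mass 0.07 to 0.14 kg.
- small_bottle_b: same as small_bottle_a, interchangeable with it. Origin at the centre of its underside.
- large_jar: look-alike to leave alone: straight amber glass jar 56 mm across and 85 mm high with a black lid of full width (top 18 mm). Loose; origin at the centre of its underside.
- small_jar: look-alike to leave alone: straight amber glass jar 38 mm across and 62 mm high with a black lid of full width (top 15 mm). Loose; origin at the centre of its underside.
Not all that is in view belongs to the job. What is shaped like the large_bottle_a but blue or yellow is not meant.

How it is judged (in metres and radians):
At the end, for the whole second after the job is handed in: Large bottles in the two large cells, small bottles in the two small cells, one each: within 14 mm of the cell centre along both carrier axes, underside under 12 mm above the bench, within 0.15 rad of upright, at rest; both jars upright (0.15 rad) within 20 mm of their start ((((x of large_bottle_a in the frame of carrier between -0.1145 and -0.0865 m and y of large_bottle_a in the frame of carrier between -0.014 and 0.014 m) and (x of large_bottle_b in the frame of carrier between -0.0355 and -0.0075 m and y of large_bottle_b in the frame of carrier between -0.014 and 0.014 m)) or ((x of large_bottle_a in the frame of carrier between -0.0355 and -0.0075 m and y of large_bottle_a in the frame of carrier between -0.014 and 0.014 m) and (x of large_bottle_b in the frame of carrier between -0.1145 and -0.0865 m and y of large_bottle_b in the frame of carrier between -0.014 and 0.014 m))) and (((x of small_bottle_a in the frame of carrier between 0.0345 and 0.0625 m and y of small_bottle_a in the frame of carrier between -0.014 and 0.014 m) and (x of small_bottle_b in the frame of carrier between 0.0955 and 0.1235 m and y of small_bottle_b in the frame of carrier between -0.014 and 0.014 m)) or ((x of small_bottle_a in the frame of carrier between 0.0955 and 0.1235 m and y of small_bottle_a in the frame of carrier between -0.014 and 0.014 m) and (x of small_bottle_b in the frame of carrier between 0.0345 and 0.0625 m and y of small_bottle_b in the frame of carrier between -0.014 and 0.014 m))) and z of each of large_bottle_a, large_bottle_b, small_bottle_a, small_bottle_b in the frame of carrier below 0.012 m and angle between each of large_bottle_a, large_bottle_b, small_bottle_a, small_bottle_b, large_jar, small_jar's own z axis and vertical below 0.15 rad and linear speed of each of large_bottle_a, large_bottle_b, small_bottle_a, small_bottle_b below 0.03 m/s and angular speed of each of large_bottle_a, large_bottle_b, small_bottle_a, small_bottle_b below 0.3 rad/s and distance of each of large_jar, small_jar from where it was at the start of the episode below 0.02 m); the robot touches nothing.
It fails at once if a bottle is dropped or falls (faster than 0.8 m/s while not held, a fall of about 33 mm) ((contact force between large_bottle_a and the fingers below 0.05 N and linear speed of large_bottle_a above 0.8 m/s) or (contact force between large_bottle_b and the fingers below 0.05 N and linear speed of large_bottle_b above 0.8 m/s) or (contact force between small_bottle_a and the fingers below 0.05 N and linear speed of small_bottle_a above 0.8 m/s) or (contact force between small_bottle_b and the fingers below 0.05 N and linear speed of small_bottle_b above 0.8 m/s)).
It fails at once if a bottle tips over (more than 0.6 rad from upright) (angle between any of large_bottle_a, large_bottle_b, small_bottle_a, small_bottle_b's own z axis and vertical above 0.6 rad).
It fails at once if a jar is picked up, pushed more than 30 mm or tipped over (distance of any of large_jar, small_jar from where it was at the start of the episode above 0.03 m or angle between any of large_jar, small_jar's own z axis and vertical above 0.5 rad).
It also fails if it takes over 99 s, if anything falls off the work surface, if the arm or the gripper's body presses on something with over 40 N, if the wrist force passes 120 N, or if a joint passes its speed limit or range.

## Working session

There is one attempt and no reset: what is moved stays moved. The work goes in short steps, Python scripts to look and compute and a tool call to move; the robot and the scene stay as the last step left them, time stands still between calls to the robot, and variables do not carry over. Pictures are saved under pics/ and viewed, at most 14 in all, crops included, and the job is handed in when it is done.

Besides the shell and the picture viewer there is one more tool, called in YAML: its name, and indented under it one key for each argument. step_arm: Moves the arm, as the interface text tells. Its arguments: {"type":"object","properties":{"increments":{"type":"array"},"fingers":{"type":"number"}},"required":["increments"]}

```bash
mkdir -p pics; cat > h.py <<'E'
import numpy as np, cv2
from cell import state, imaging, env, spot_in, mark_of
def cam(n,save=None):
    d=imaging.read_camera(n)
    if save: cv2.imwrite('pics/'+save,d['color'][:,:,::-1])
    return d
def cloud(d):
    K=np.array(d['intrinsics']);h,w=d['z_map'].shape
    u,v=np.meshgrid(np.arange(w),np.arange(h))
    p=cv2.undistortPoints(np.stack([u,v],-1).reshape(-1,1,2).astype(np.float64),K,np.array(d['distortion'],float)).reshape(h,w,2)
    z=d['z_map'].astype(float)
    P=np.stack([p[...,0]*z,-p[...,1]*z,-z,np.ones_like(z)],-1)
    W=P@np.linalg.inv(np.array(d['camera_from_world'])).T
    W=W[...,:3]; W[z<=0]=np.nan
    return W
E
python3 - <<'E'
from h import *
s=state();print(s)
for n in('top','scene'):
    d=cam(n,n+'1.png');W=cloud(d);np.savez(n+'1.npz',W=W,c=d['color'])
    C=np.linalg.inv(np.array(d['camera_from_world']));print(n,C[:3,3],-C[:3,2])
    for t in('large_bottle_a','small_bottle_a','large_jar','small_jar','carrier','tray'):
        for r in spot_in(n,t): print(t,np.round(r['bbox']),round(r['confidence'],2))
    for r in mark_of(n,'carrier'):print(r)
E
```

```text
{'t': 0.0, 'joints': array([-1.31859886e+00,  4.91568411e-01,  1.55943101e+00, -3.71602424e-06,
        1.09169197e+00, -1.05627852e-01]), 'qvel': array([-0.0010253 ,  0.00298897,  0.00023941,  0.00029633, -0.00032893,
       -0.00090255]), 'tau': array([-3.99632161e-03, -6.12654018e+01, -2.58177960e+01,  6.91118231e-02,
        4.82769858e-02, -9.16654631e-05]), 'eef_pos': array([ 218.8445848 , -585.18483822,  214.06259845]), 'tcp_rot': array([-3.14049969e+00, -1.12564125e-04,  3.57826973e-01]), 'ft_force': array([0.30103609, 0.59042327, 0.22193037]), 'moment': array([ 0.03578868, -0.01736033,  0.06387839]), 'grip_force': 0.0, 'opening': 1.0000232354068612}
top [524.76743635 -11.29581796 939.91045594] [ 0.10035532  0.02667802 -0.99459393]
large_bottle_a [316.  90. 345. 130.] 0.91
large_bottle_a [407. 157. 442. 187.] 0.85
large_bottle_a [222. 290. 254. 321.] 0.81
large_bottle_a [341. 197. 377. 228.] 0.72
small_bottle_a [335. 280. 356. 301.] 0.88
small_bottle_a [230. 195. 251. 215.] 0.68
small_bottle_a [278. 282. 297. 295.] 0.66
large_jar [270. 180. 298. 209.] 0.62
carrier [126. 201. 184. 347.] 0.65
tray [404. 204. 465. 351.] 0.88
{'uv': [158.8, 272.5], 'confidence': 0.86}
scene [1126.60383898 -610.27945939  633.02157376] [-0.50518127  0.62717088 -0.59283098]
large_bottle_a [316. 234. 348. 298.] 0.9
large_bottle_a [190. 266. 227. 332.] 0.79
large_bottle_a [213. 212. 247. 270.] 0.72
large_bottle_a [230. 138. 254. 188.] 0.71
small_bottle_a [180. 193. 197. 229.] 0.88
small_bottle_a [215. 173. 237. 208.] 0.7
small_bottle_a [230. 139. 257. 189.] 0.39
large_jar [274. 193. 299. 241.] 0.9
small_jar [297. 184. 315. 215.] 0.55
carrier [249. 130. 349. 186.] 0.92
tray [ 77. 230. 188. 332.] 0.91
{'uv': [297.3, 160.9], 'confidence': 0.91}
```

View pics/top1.png

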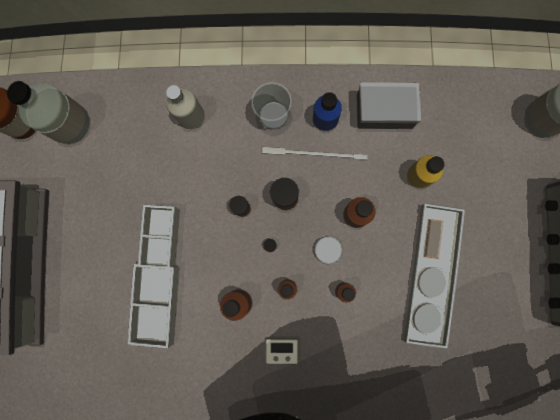

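View pics/scene1.png

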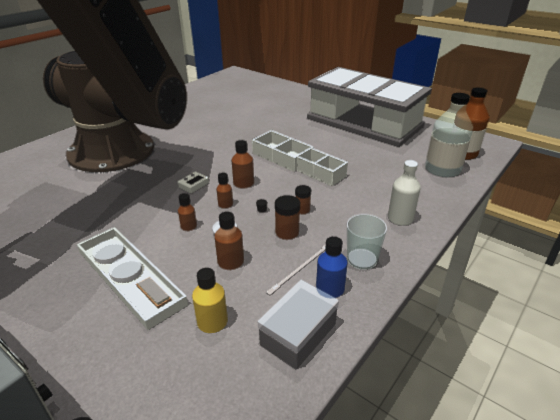

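```bash
python3 - <<'E'
from h import *
f=np.load('top1.npz');W=f['W'];c=f['c'].astype(int)
z=W[...,2]; print(np.isnan(z).mean())
H=((z>45)&(W[...,0]>300)&(W[...,0]<1000)&(abs(W[...,1])<500)).astype(np.uint8)
n,L,st,ce=cv2.connectedComponentsWithStats(H)
for i in range(1,n):
    if st[i,4]<40: continue
    m=L==i; zt=np.nanpercentile(z[m],95)
    cap=m&(z>zt-6); P=W[cap]; 
    (x,y),r=cv2.minEnclosingCircle(P[:,:2].astype(np.float32))
    print(np.round(ce[i]),st[i],'zt',round(zt),'cap mean',np.round(P.mean(0)),'circ',round(x),round(y),round(r,1),'rgb',np.round(c[m].mean(0)),'n',cap.sum())
# carrier
m=(z>38)&(z<50)&(c.min(-1)>120)
m[:190]=0; 
for lo,hi in((100,210),(380,490)):
    q=np.zeros_like(m);q[190:360,lo:hi]=m[190:360,lo:hi]
    if q.sum()>50: print('wall',q.sum(),cv2.minAreaRect(W[q][:,:2].astype(np.float32)))
E
```

```text
0.0039625850340136055
[ 50. 109.] [  16   81   66   59 2458] zt 209 cap mean [820. 489. 209.] circ 822 496 20.8 rgb [81. 83. 72.] n 217
[271. 100.] [252  83  39  43 711] zt 92 cap mean [834.  41.  90.] circ 832 40 40.6 rgb [95. 96. 90.] n 230
[389. 102.] [ 359   82   62   42 2455] zt 68 cap mean [ 842. -199.   66.] circ 842 -200 71.4 rgb [126. 127. 125.] n 2266
[182. 104.] [166  85  35  39 959] zt 151 cap mean [831. 219. 150.] circ 832 220 14.0 rgb [117. 115. 104.] n 167
[327. 109.] [313  92  29  34 729] zt 122 cap mean [825. -72. 120.] circ 825 -71 16.0 rgb [29. 38. 63.] n 194
[428. 169.] [412 155  32  30 730] zt 122 cap mean [ 701. -271.  120.] circ 701 -272 15.3 rgb [93. 77. 35.] n 201
[284. 192.] [270 178  28  30 681] zt 88 cap mean [654.  14.  85.] circ 654 14 27.9 rgb [42. 40. 37.] n 640
[238. 205.] [229 196  19  19 294] zt 65 cap mean [631. 105.  62.] circ 631 105 18.7 rgb [42. 40. 37.] n 278
[360. 211.] [345 197  31  30 695] zt 121 cap mean [ 618. -135.  120.] circ 618 -135 15.0 rgb [63. 43. 33.] n 209
[286. 290.] [277 280  20  20 291] zt 88 cap mean [464.   9.  86.] circ 464 9 12.0 rgb [61. 45. 36.] n 127
[346. 292.] [337 284  19  18 276] zt 88 cap mean [ 459. -109.   86.] circ 459 -109 11.9 rgb [58. 43. 35.] n 116
[235. 305.] [220 291  31  30 695] zt 121 cap mean [435. 109. 120.] circ 435 109 15.0 rgb [62. 42. 31.] n 218
wall 981 ((489.08380126953125, 279.86932373046875), (86.11528778076172, 286.01422119140625), 86.47206115722656)
```

The top picture shows the carrier at left (~155,277), with the small cells at the far end. The wanted bottles are the amber ones at (235,305), (360,211), (287,290) and (346,292). The jars are at (285,193) and (239,206). The blue and yellow bottles, and the loose cap at (270,245), are distractors. The scene picture agrees.

Carrier centre is (489,280) with yaw -0.062, so the cells are A(389,286), B(467,281), C(537,277) and D(598,273).

step_arm:
  increments:
    - {"slide":[0.0435,-0.0402,0],"roll":0.072}
    - {"slide":[0.087,-0.0804,0],"roll":0.144}
    - {"slide":[0.1305,-0.1206,0],"roll":0.216}
    - {"slide":[0.174,-0.1608,0],"roll":0.288}
    - {"slide":[0.2175,-0.201,0],"roll":0.358}
  fingers: 0.6

```text
t: 1.42
eef_pos: [352.8, -319.3, 214.9]
tcp_rot: [3.141, -0.0, -0.003]
ft_force: [1.1, 0.9, 0.7]
opening: 0.609
grip_force: 0.0
```

step_arm:
  increments:
    - {"slide":[0.027,-0.053,0],"roll":0}
    - {"slide":[0.054,-0.106,0],"roll":0}
    - {"slide":[0.081,-0.159,0],"roll":0}
    - {"slide":[0.107,-0.212,0],"roll":0}
    - {"slide":[0.107,-0.212,0.06],"roll":0}

```text
t: 2.05
eef_pos: [462.7, -106.6, 156.7]
tcp_rot: [3.139, -0.008, 0.005]
ft_force: [1.2, -0.6, -1.5]
opening: 0.597
grip_force: 0.0
```

step_arm:
  increments:
    - {"slide":[0,0,0.04],"roll":0}
    - {"slide":[0,0,0.065],"roll":0}
    - {"slide":[0,0,0.087],"roll":0}
    - {"slide":[0,0,0.087],"roll":0}

```text
t: 2.55
eef_pos: [458.8, -108.8, 66.7]
tcp_rot: [-3.141, 0.002, -0.0]
ft_force: [0.5, -0.1, 0.1]
opening: 0.6
grip_force: 0.0
```

Well placed around the cap; close.

step_arm:
  increments:
    - {"slide":[0,0,0],"roll":0}
    - {"slide":[0,0,0],"roll":0}
    - {"slide":[0,0,0],"roll":0}
    - {"slide":[0,0,0],"roll":0}
    - {"slide":[0,0,0],"roll":0}
  fingers: 0

```text
t: 3.18
eef_pos: [459.5, -109.1, 67.9]
tcp_rot: [3.141, -0.001, -0.0]
ft_force: [-0.1, 0.4, 4.6]
opening: 0.247
grip_force: 30.0
```

step_arm:
  increments:
    - {"slide":[0,0,-0.01],"roll":0}
    - {"slide":[0,0,-0.03],"roll":0}
    - {"slide":[0,0,-0.06],"roll":0}
    - {"slide":[0,0,-0.09],"roll":0}
    - {"slide":[0,0,-0.12],"roll":0}

```text
t: 3.8
eef_pos: [459.0, -108.9, 189.1]
tcp_rot: [3.141, -0.0, -0.0]
ft_force: [0.2, 0.1, -1.2]
opening: 0.246
grip_force: 30.0
```

step_arm:
  increments:
    - {"slide":[0.008,-0.02,-0.01],"roll":0}
    - {"slide":[0.024,-0.065,-0.02],"roll":0}
    - {"slide":[0.04,-0.11,-0.02],"roll":0}
    - {"slide":[0.056,-0.155,-0.02],"roll":0}
    - {"slide":[0.072,-0.2,-0.02],"roll":0}

```text
t: 4.42
eef_pos: [531.5, 92.5, 208.2]
tcp_rot: [3.141, -0.0, -0.0]
ft_force: [0.3, -0.4, -1.1]
opening: 0.241
grip_force: 30.0
```

step_arm:
  increments:
    - {"slide":[0.016,-0.045,0],"roll":0}
    - {"slide":[0.032,-0.09,0],"roll":0}
    - {"slide":[0.048,-0.135,0],"roll":0}
    - {"slide":[0.06,-0.165,0],"roll":0}
    - {"slide":[0.067,-0.182,0],"roll":0}

```text
t: 5.05
eef_pos: [598.3, 274.3, 207.7]
tcp_rot: [3.141, 0.0, 0.001]
ft_force: [-0.4, -0.3, -1.4]
opening: 0.248
grip_force: 30.0
```

step_arm:
  increments:
    - {"slide":[0,0,0.02],"roll":0}
    - {"slide":[0,0,0.05],"roll":0}
    - {"slide":[0,0,0.07],"roll":0}
    - {"slide":[0,0,0.08],"roll":0}
    - {"slide":[0,0,0.08],"roll":0}

```text
t: 5.68
eef_pos: [598.3, 272.6, 127.5]
tcp_rot: [3.141, 0.001, -0.001]
ft_force: [0.3, -0.4, -0.7]
opening: 0.243
grip_force: 30.0
```

```bash
python3 - <<'E'
from h import *
d=cam('scene'); c=d['color'][90:240,200:400,::-1]
cv2.imwrite('pics/s2.png',cv2.resize(c,None,fx=4,fy=4,interpolation=cv2.INTER_CUBIC))
W=cloud(d)[90:240,200:400]; c=c.astype(int)
m=(c[...,2]>c[...,0]*1.35+8)&(W[...,1]>200)&(W[...,2]>55)
P=W[m];print(len(P),P.min(0),P.max(0),np.median(P,0))
E
```

```text
415 [575.03325926 209.40680023  61.01343987] [632.73566965 345.15075476 248.73487324] [606.39193094 258.10973238 104.76593824]
```

View pics/s2.png

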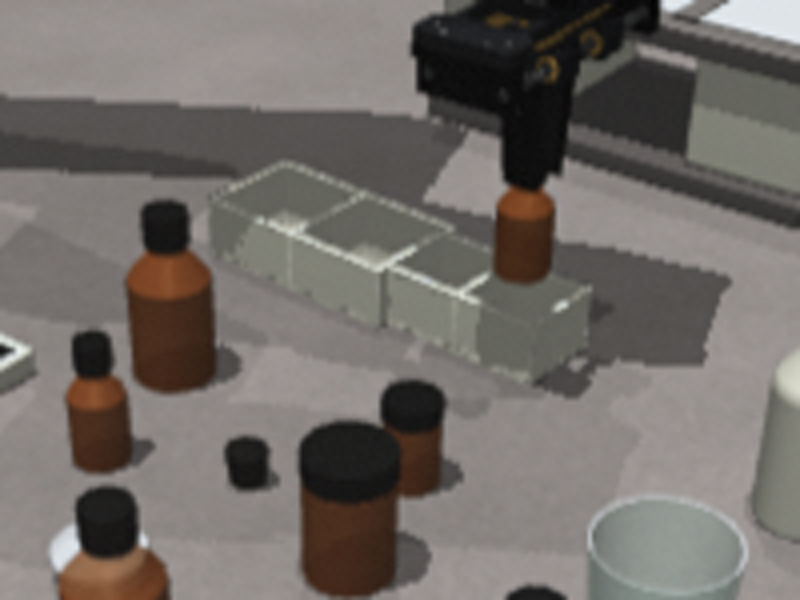

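The crop shows the bottle upright and centred over the far small cell (525,275). Lowering it.

step_arm:
  increments:
    - {"slide":[0,0,0.02],"roll":0}
    - {"slide":[0,0,0.035],"roll":0}
    - {"slide":[0,0,0.045],"roll":0}
    - {"slide":[0,0,0.05],"roll":0}
    - {"slide":[0,0,0.053],"roll":0}

```text
t: 6.35
eef_pos: [598.5, 273.0, 74.6]
tcp_rot: [3.142, -0.0, -0.0]
ft_force: [0.4, -0.0, 0.4]
opening: 0.246
grip_force: 30.0
```

step_arm:
  increments:
    - {"slide":[0,0,0.0005],"roll":0}
    - {"slide":[0,0,0.001],"roll":0}

```text
t: 6.6
eef_pos: [598.6, 273.0, 74.0]
tcp_rot: [-3.141, -0.001, -0.0]
ft_force: [-0.1, 0.2, 3.2]
opening: 0.246
grip_force: 30.0
```

step_arm:
  increments:
    - {"slide":[0,0,0],"roll":0}
    - {"slide":[0,0,0],"roll":0}
    - {"slide":[0,0,0],"roll":0}
  fingers: 0.6

```text
t: 6.98
eef_pos: [598.4, 273.0, 73.7]
tcp_rot: [3.142, -0.0, -0.0]
ft_force: [0.4, 0.6, 0.4]
opening: 0.506
grip_force: 0.0
```

step_arm:
  increments:
    - {"slide":[0,0,-0.03],"roll":0}
    - {"slide":[0,0,-0.07],"roll":0}
    - {"slide":[0,0,-0.12],"roll":0}
    - {"slide":[0,0,-0.12],"roll":0}

```text
t: 7.48
eef_pos: [599.7, 273.5, 197.7]
tcp_rot: [-3.139, -0.007, -0.0]
ft_force: [0.1, 0.1, 0.6]
opening: 0.605
grip_force: 0.0
```

step_arm:
  increments:
    - {"slide":[-0.027,0.053,0],"roll":0}
    - {"slide":[-0.054,0.106,0],"roll":0}
    - {"slide":[-0.081,0.159,0],"roll":0}
    - {"slide":[-0.108,0.212,0],"roll":0}
    - {"slide":[-0.134,0.264,0],"roll":0}

```text
t: 8.1
eef_pos: [462.9, 7.6, 193.0]
tcp_rot: [3.142, 0.001, 0.0]
ft_force: [0.4, -0.4, 0.1]
opening: 0.597
grip_force: 0.0
```

step_arm:
  increments:
    - {"slide":[0,0,0.02],"roll":0}
    - {"slide":[0,0,0.06],"roll":0}
    - {"slide":[0,0,0.06],"roll":0}

```text
t: 8.48
eef_pos: [462.8, 9.0, 131.7]
tcp_rot: [-3.141, 0.005, -0.001]
ft_force: [-0.8, -0.4, 0.3]
opening: 0.6
grip_force: 0.0
```

step_arm:
  increments:
    - {"slide":[0,0,0.03],"roll":0}
    - {"slide":[0,0,0.055],"roll":0}
    - {"slide":[0,0,0.066],"roll":0}
    - {"slide":[0,0,0.066],"roll":0}

```text
t: 8.98
eef_pos: [464.4, 9.1, 67.9]
tcp_rot: [3.142, 0.0, 0.0]
ft_force: [0.3, -0.7, -0.2]
opening: 0.599
grip_force: 0.0
```

step_arm:
  increments:
    - {"slide":[0,0,0],"roll":0}
    - {"slide":[0,0,0],"roll":0}
    - {"slide":[0,0,0],"roll":0}
    - {"slide":[0,0,0],"roll":0}
    - {"slide":[0,0,0],"roll":0}
  fingers: 0

```text
t: 9.6
eef_pos: [464.4, 9.0, 67.8]
tcp_rot: [3.141, -0.0, -0.0]
ft_force: [-0.2, -1.7, 3.9]
opening: 0.246
grip_force: 30.0
```

step_arm:
  increments:
    - {"slide":[0,0,-0.01],"roll":0}
    - {"slide":[0,0,-0.03],"roll":0}
    - {"slide":[0,0,-0.07],"roll":0}
    - {"slide":[0,0,-0.11],"roll":0}
    - {"slide":[0,0,-0.14],"roll":0}

```text
t: 10.22
eef_pos: [464.2, 9.1, 209.8]
tcp_rot: [3.141, -0.001, -0.0]
ft_force: [0.8, -0.4, -1.7]
opening: 0.252
grip_force: 30.0
```

step_arm:
  increments:
    - {"slide":[0.007,-0.025,0],"roll":0}
    - {"slide":[0.02,-0.072,0],"roll":0}
    - {"slide":[0.033,-0.12,0],"roll":0}
    - {"slide":[0.046,-0.168,0],"roll":0}
    - {"slide":[0.059,-0.216,0],"roll":0}

```text
t: 10.85
eef_pos: [523.3, 226.6, 208.1]
tcp_rot: [3.141, 0.0, -0.0]
ft_force: [0.8, 0.4, -1.1]
opening: 0.246
grip_force: 30.0
```

step_arm:
  increments:
    - {"slide":[0.01,-0.04,0],"roll":0}
    - {"slide":[0.014,-0.052,0.01],"roll":0}
    - {"slide":[0.014,-0.052,0.04],"roll":0}
    - {"slide":[0.014,-0.052,0.07],"roll":0}
    - {"slide":[0.014,-0.052,0.08],"roll":0}

```text
t: 11.48
eef_pos: [536.5, 276.0, 126.0]
tcp_rot: [3.14, 0.003, -0.001]
ft_force: [0.5, 0.6, -0.1]
opening: 0.249
grip_force: 30.0
```

```bash
python3 - <<'E'
from h import *
print(state()['eef_pos'])
d=cam('scene'); c=d['color'][90:240,200:400,::-1]
cv2.imwrite('pics/s3.png',cv2.resize(c,None,fx=4,fy=4,interpolation=cv2.INTER_CUBIC))
E
```

```text
[536.47943925 275.97020212 125.99677923]
```

View pics/s3.png

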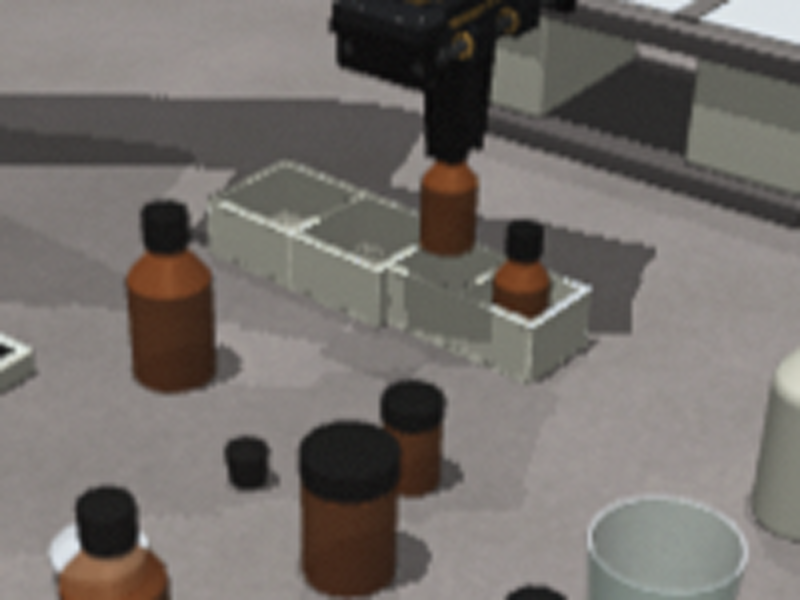

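The first bottle stands upright in the end cell (522,270). The second hangs over the next small cell (448,250).

step_arm:
  increments:
    - {"slide":[0,0,0.02],"roll":0}
    - {"slide":[0,0,0.035],"roll":0}
    - {"slide":[0,0,0.045],"roll":0}
    - {"slide":[0,0,0.05],"roll":0}
    - {"slide":[0,0,0.053],"roll":0}

```text
t: 12.15
eef_pos: [537.5, 277.0, 74.6]
tcp_rot: [3.142, -0.0, -0.0]
ft_force: [-0.5, 0.2, -1.0]
opening: 0.247
grip_force: 30.0
```

step_arm:
  increments:
    - {"slide":[0,0,0.0005],"roll":0}
    - {"slide":[0,0,0.001],"roll":0}

```text
t: 12.4
eef_pos: [537.5, 277.0, 73.9]
tcp_rot: [-3.141, -0.0, -0.0]
ft_force: [0.2, -0.3, -0.5]
opening: 0.248
grip_force: 30.0
```

step_arm:
  increments:
    - {"slide":[0,0,0.0005],"roll":0}
    - {"slide":[0,0,0.001],"roll":0}

```text
t: 12.65
eef_pos: [537.9, 277.1, 73.8]
tcp_rot: [-3.141, -0.002, -0.0]
ft_force: [-2.3, -2.3, 13.0]
opening: 0.245
grip_force: 30.0
```

step_arm:
  increments:
    - {"slide":[0,0,0],"roll":0}
    - {"slide":[0,0,0],"roll":0}
    - {"slide":[0,0,0],"roll":0}
  fingers: 0.6

```text
t: 13.02
eef_pos: [537.4, 276.9, 72.5]
tcp_rot: [3.141, 0.0, -0.0]
ft_force: [-0.3, 0.7, -0.7]
opening: 0.504
grip_force: 0.0
```

step_arm:
  increments:
    - {"slide":[0,0,-0.03],"roll":0}
    - {"slide":[0,0,-0.07],"roll":0}
    - {"slide":[0,0,-0.12],"roll":0}
    - {"slide":[0,0,-0.12],"roll":0}

```text
t: 13.52
eef_pos: [538.6, 277.5, 196.1]
tcp_rot: [-3.139, -0.006, -0.0]
ft_force: [0.2, -0.1, -0.5]
opening: 0.6
grip_force: 0.0
```

step_arm:
  increments:
    - {"slide":[-0.025,0.042,0],"roll":0}
    - {"slide":[-0.05,0.084,0],"roll":0}
    - {"slide":[-0.075,0.126,0],"roll":0}
    - {"slide":[-0.102,0.168,0],"roll":0}
    - {"slide":[-0.102,0.168,0.02],"roll":0}

```text
t: 14.15
eef_pos: [434.0, 107.2, 172.6]
tcp_rot: [3.141, -0.001, -0.003]
ft_force: [1.0, 0.7, -0.3]
opening: 0.601
grip_force: 0.0
```

step_arm:
  increments:
    - {"slide":[0,0,0.02],"roll":0}
    - {"slide":[0,0,0.045],"roll":0}
    - {"slide":[0,0,0.065],"roll":0}
    - {"slide":[0,0,0.0745],"roll":0}
    - {"slide":[0,0,0.0745],"roll":0}

```text
t: 14.78
eef_pos: [435.0, 109.0, 97.5]
tcp_rot: [3.141, 0.002, -0.0]
ft_force: [-0.2, 0.5, -0.2]
opening: 0.602
grip_force: 0.0
```

step_arm:
  increments:
    - {"slide":[0,0,0],"roll":0}
    - {"slide":[0,0,0],"roll":0}
    - {"slide":[0,0,0],"roll":0}
    - {"slide":[0,0,0],"roll":0}
    - {"slide":[0,0,0],"roll":0}
  fingers: 0

```text
t: 15.4
eef_pos: [435.6, 109.1, 98.4]
tcp_rot: [-3.141, -0.001, -0.0]
ft_force: [0.6, 1.7, 5.2]
opening: 0.308
grip_force: 30.0
```

step_arm:
  increments:
    - {"slide":[0,0,-0.01],"roll":0}
    - {"slide":[0,0,-0.03],"roll":0}
    - {"slide":[0,0,-0.06],"roll":0}
    - {"slide":[0,0,-0.09],"roll":0}
    - {"slide":[0,0,-0.11],"roll":0}

```text
t: 16.02
eef_pos: [435.1, 108.9, 209.7]
tcp_rot: [3.141, -0.001, -0.0]
ft_force: [0.1, 0.1, -3.4]
opening: 0.308
grip_force: 30.0
```

step_arm:
  increments:
    - {"slide":[-0.006,-0.024,0],"roll":0}
    - {"slide":[-0.017,-0.065,0],"roll":0}
    - {"slide":[-0.028,-0.11,0],"roll":0}
    - {"slide":[-0.04,-0.155,0],"roll":0}
    - {"slide":[-0.046,-0.177,0],"roll":0}

```text
t: 16.65
eef_pos: [388.3, 287.6, 208.3]
tcp_rot: [3.141, 0.001, 0.001]
ft_force: [-0.1, -0.8, -1.9]
opening: 0.303
grip_force: 30.0
```

step_arm:
  increments:
    - {"slide":[0,0,0.015],"roll":0}
    - {"slide":[0,0,0.035],"roll":0}
    - {"slide":[0,0,0.05],"roll":0}
    - {"slide":[0,0,0.05],"roll":0}

```text
t: 17.15
eef_pos: [388.8, 285.6, 157.6]
tcp_rot: [3.14, 0.002, -0.0]
ft_force: [-0.0, 0.8, -2.8]
opening: 0.31
grip_force: 30.0
```

```bash
python3 - <<'E'
from h import *
print(state()['eef_pos'])
d=cam('scene'); c=d['color'][90:240,200:400,::-1]
cv2.imwrite('pics/s4.png',cv2.resize(c,None,fx=4,fy=4,interpolation=cv2.INTER_CUBIC))
E
```

```text
[388.75413779 285.61268311 157.55252362]
```

View pics/s4.png

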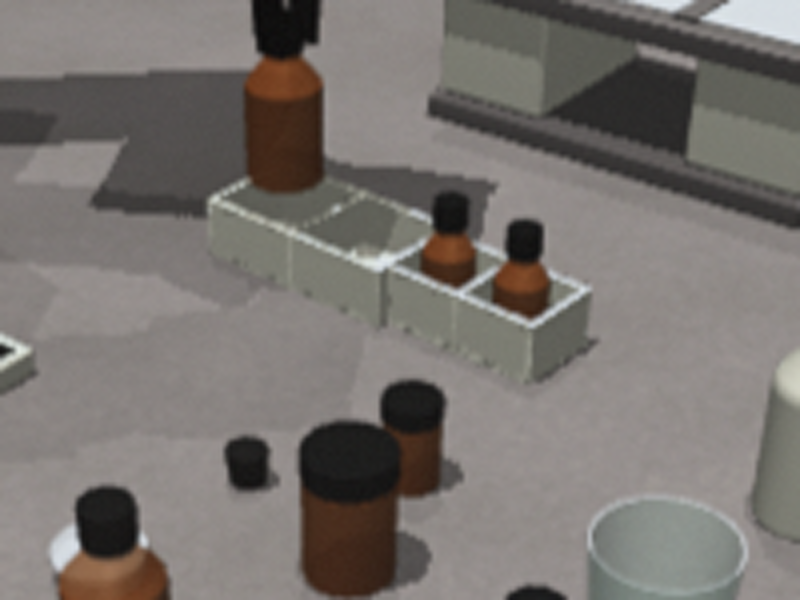

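Both small bottles stand upright in their cells (450,250 and 522,270). The large one hangs upright over the near large cell (285,185).

step_arm:
  increments:
    - {"slide":[0,0,0.018],"roll":0}
    - {"slide":[0,0,0.034],"roll":0}
    - {"slide":[0,0,0.045],"roll":0}
    - {"slide":[0,0,0.05],"roll":0}
    - {"slide":[0,0,0.053],"roll":0}

```text
t: 17.82
eef_pos: [389.6, 286.1, 105.3]
tcp_rot: [-3.141, -0.0, -0.0]
ft_force: [0.1, 0.6, -2.3]
opening: 0.31
grip_force: 30.0
```

step_arm:
  increments:
    - {"slide":[0,0,0.0005],"roll":0}
    - {"slide":[0,0,0.001],"roll":0}

```text
t: 18.08
eef_pos: [389.5, 286.1, 104.4]
tcp_rot: [-3.141, -0.001, -0.0]
ft_force: [-0.5, 0.8, 3.2]
opening: 0.308
grip_force: 30.0
```

step_arm:
  increments:
    - {"slide":[0,0,0],"roll":0}
    - {"slide":[0,0,0],"roll":0}
    - {"slide":[0,0,0],"roll":0}
  fingers: 0.6

```text
t: 18.45
eef_pos: [389.5, 286.0, 104.3]
tcp_rot: [-3.141, -0.0, -0.0]
ft_force: [-0.2, -0.4, 0.3]
opening: 0.561
grip_force: 0.0
```

step_arm:
  increments:
    - {"slide":[0,0,-0.03],"roll":0}
    - {"slide":[0,0,-0.07],"roll":0}
    - {"slide":[0,0,-0.11],"roll":0}
    - {"slide":[0,0,-0.11],"roll":0}

```text
t: 18.95
eef_pos: [390.3, 286.5, 216.6]
tcp_rot: [-3.139, -0.005, -0.0]
ft_force: [-0.6, 0.1, 0.3]
opening: 0.597
grip_force: 0.0
```

step_arm:
  increments:
    - {"slide":[0.025,0.046,0],"roll":0}
    - {"slide":[0.05,0.092,0],"roll":0}
    - {"slide":[0.075,0.138,0],"roll":0}
    - {"slide":[0.1,0.184,0],"roll":0}
    - {"slide":[0.125,0.23,0],"roll":0}

```text
t: 19.58
eef_pos: [514.6, 54.3, 213.1]
tcp_rot: [3.142, 0.001, -0.0]
ft_force: [0.5, 0.6, -0.4]
opening: 0.598
grip_force: 0.0
```

step_arm:
  increments:
    - {"slide":[0.025,0.046,0],"roll":0}
    - {"slide":[0.05,0.092,0],"roll":0}
    - {"slide":[0.075,0.138,0],"roll":0}
    - {"slide":[0.104,0.191,0],"roll":0}
    - {"slide":[0.104,0.191,0.02],"roll":0}

```text
t: 20.2
eef_pos: [619.6, -138.7, 193.0]
tcp_rot: [3.141, -0.001, -0.004]
ft_force: [-0.7, 1.5, -0.8]
opening: 0.6
grip_force: 0.0
```

step_arm:
  increments:
    - {"slide":[0,0,0.025],"roll":0}
    - {"slide":[0,0,0.06],"roll":0}
    - {"slide":[0,0,0.085],"roll":0}
    - {"slide":[0,0,0.096],"roll":0}
    - {"slide":[0,0,0.096],"roll":0}

```text
t: 20.82
eef_pos: [618.0, -135.0, 97.3]
tcp_rot: [-3.141, 0.001, -0.0]
ft_force: [0.4, -0.3, 1.1]
opening: 0.599
grip_force: 0.0
```

step_arm:
  increments:
    - {"slide":[0,0,0],"roll":0}
    - {"slide":[0,0,0],"roll":0}
    - {"slide":[0,0,0],"roll":0}
    - {"slide":[0,0,0],"roll":0}
    - {"slide":[0,0,0],"roll":0}
  fingers: 0

```text
t: 21.45
eef_pos: [618.5, -135.1, 98.6]
tcp_rot: [3.141, -0.001, -0.0]
ft_force: [-0.9, 0.9, 5.5]
opening: 0.309
grip_force: 30.0
```

step_arm:
  increments:
    - {"slide":[0,0,-0.01],"roll":0}
    - {"slide":[0,0,-0.03],"roll":0}
    - {"slide":[0,0,-0.07],"roll":0}
    - {"slide":[0,0,-0.11],"roll":0}
    - {"slide":[0,0,-0.14],"roll":0}

```text
t: 22.08
eef_pos: [618.2, -135.1, 240.2]
tcp_rot: [3.141, -0.001, -0.0]
ft_force: [-0.2, 1.0, -2.9]
opening: 0.31
grip_force: 30.0
```

step_arm:
  increments:
    - {"slide":[-0.008,-0.022,0],"roll":0}
    - {"slide":[-0.025,-0.068,0],"roll":0}
    - {"slide":[-0.042,-0.116,0],"roll":0}
    - {"slide":[-0.059,-0.164,0],"roll":0}
    - {"slide":[-0.076,-0.212,0],"roll":0}

```text
t: 22.7
eef_pos: [540.2, 79.2, 236.9]
tcp_rot: [-3.142, 0.002, -0.0]
ft_force: [1.1, 0.1, -2.3]
opening: 0.31
grip_force: 30.0
```

step_arm:
  increments:
    - {"slide":[-0.017,-0.048,0],"roll":0}
    - {"slide":[-0.034,-0.096,0],"roll":0}
    - {"slide":[-0.051,-0.144,0],"roll":0}
    - {"slide":[-0.068,-0.186,0],"roll":0}
    - {"slide":[-0.0745,-0.204,0],"roll":0}

```text
t: 23.32
eef_pos: [465.5, 282.9, 237.0]
tcp_rot: [3.141, 0.002, 0.002]
ft_force: [0.1, -0.4, -2.0]
opening: 0.311
grip_force: 30.0
```

step_arm:
  increments:
    - {"slide":[0,0,0.02],"roll":0}
    - {"slide":[0,0,0.05],"roll":0}
    - {"slide":[0,0,0.075],"roll":0}
    - {"slide":[0,0,0.08],"roll":0}
    - {"slide":[0,0,0.08],"roll":0}

```text
t: 23.95
eef_pos: [467.8, 280.8, 158.2]
tcp_rot: [3.141, 0.0, -0.0]
ft_force: [-1.1, -0.6, -1.3]
opening: 0.307
grip_force: 30.0
```

```bash
python3 - <<'E'
from h import *
print(state()['eef_pos'])
d=cam('scene'); c=d['color'][90:240,200:400,::-1]
cv2.imwrite('pics/s5.png',cv2.resize(c,None,fx=4,fy=4,interpolation=cv2.INTER_CUBIC))
E
```

```text
[467.83885079 280.83332285 158.18328632]
```

View pics/s5.png

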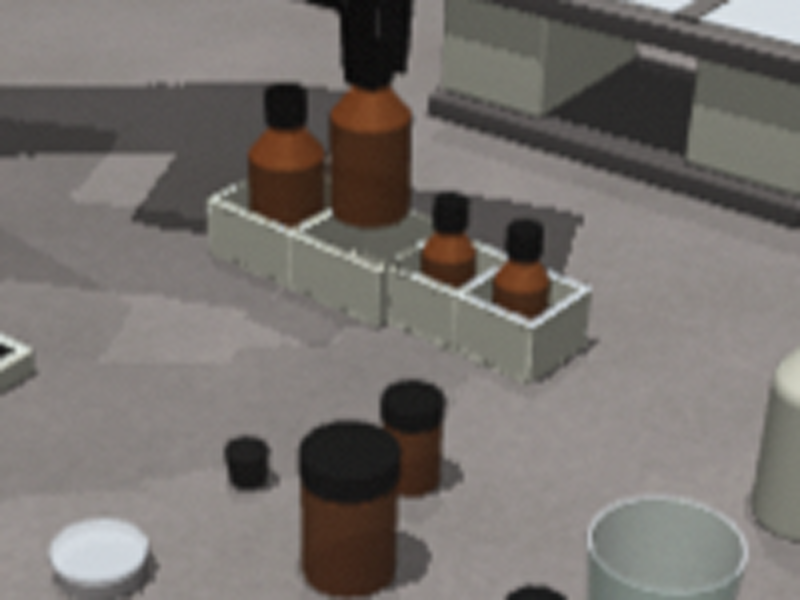

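Three bottles are in place, and the last hangs over the second large cell (370,220).

step_arm:
  increments:
    - {"slide":[0,0,0.018],"roll":0}
    - {"slide":[0,0,0.034],"roll":0}
    - {"slide":[0,0,0.045],"roll":0}
    - {"slide":[0,0,0.05],"roll":0}
    - {"slide":[0,0,0.053],"roll":0}

```text
t: 24.62
eef_pos: [468.0, 281.0, 105.0]
tcp_rot: [3.142, -0.0, -0.0]
ft_force: [-0.3, 0.3, -1.9]
opening: 0.31
grip_force: 30.0
```

step_arm:
  increments:
    - {"slide":[0,0,0.0005],"roll":0}
    - {"slide":[0,0,0.001],"roll":0}

```text
t: 24.88
eef_pos: [468.1, 281.1, 104.6]
tcp_rot: [-3.141, -0.001, -0.0]
ft_force: [-1.1, 0.0, 4.6]
opening: 0.309
grip_force: 30.0
```

step_arm:
  increments:
    - {"slide":[0,0,0],"roll":0}
    - {"slide":[0,0,0],"roll":0}
    - {"slide":[0,0,0],"roll":0}
  fingers: 0.6

```text
t: 25.25
eef_pos: [467.9, 281.0, 104.2]
tcp_rot: [3.142, -0.0, -0.0]
ft_force: [0.0, -0.8, -1.0]
opening: 0.561
grip_force: 0.0
```

step_arm:
  increments:
    - {"slide":[0,0,-0.03],"roll":0}
    - {"slide":[0,0,-0.07],"roll":0}
    - {"slide":[0,0,-0.11],"roll":0}
    - {"slide":[0,0,-0.14],"roll":0}

```text
t: 25.75
eef_pos: [467.9, 281.0, 245.9]
tcp_rot: [-3.141, -0.001, -0.0]
ft_force: [0.2, 0.0, -0.2]
opening: 0.6
grip_force: 0.0
```

step_arm:
  increments:
    - {"slide":[0,0.055,0],"roll":0}
    - {"slide":[0,0.11,0],"roll":0}
    - {"slide":[0,0.165,0],"roll":0}
    - {"slide":[0,0.22,0],"roll":0}
    - {"slide":[0,0.275,0],"roll":0}

```text
t: 26.38
eef_pos: [467.6, 4.3, 244.3]
tcp_rot: [3.141, -0.0, -0.0]
ft_force: [1.2, 0.1, 0.9]
opening: 0.601
grip_force: 0.0
```

step_arm:
  increments:
    - {"slide":[0,0.055,0],"roll":0}
    - {"slide":[0,0.11,0],"roll":0}
    - {"slide":[0,0.165,0],"roll":0}
    - {"slide":[0,0.22,0],"roll":0}
    - {"slide":[0,0.22,0],"roll":0}

```text
t: 27.0
eef_pos: [467.5, -217.1, 243.8]
tcp_rot: [3.141, 0.0, -0.004]
ft_force: [-0.3, 0.3, 0.3]
opening: 0.601
grip_force: 0.0
```

```bash
python3 - <<'E'
from h import *
d=cam('top','top2.png');W=cloud(d);z=W[...,2]
th=-0.0616;R=np.array([[np.cos(th),np.sin(th)],[-np.sin(th),np.cos(th)]])
H=((z>60)&(W[...,0]>330)&(W[...,0]<720)&(abs(W[...,1])<400)).astype(np.uint8)
H[:,:130]=0
n,L,st,ce=cv2.connectedComponentsWithStats(H)
for i in range(1,n):
    if st[i,4]<40: continue
    m=L==i; zt=np.nanpercentile(z[m],95); P=W[m&(z>zt-6)].mean(0)
    print(np.round(P),'carrier frame',np.round(R@(P[:2]-[489,280])))
E
```

```text
[ 701. -271.  120.] carrier frame [ 246. -537.]
[653.  14.  85.] carrier frame [ 180. -255.]
[631. 106.  62.] carrier frame [ 152. -165.]
[597. 273.  92.] carrier frame [109.  -1.]
[ 419. -148.  609.] carrier frame [ -43. -431.]
[537. 276.  92.] carrier frame [49. -1.]
[467. 279. 125.] carrier frame [-22.  -2.]
[389. 283. 125.] carrier frame [-100.   -3.]
```

View pics/top2.png

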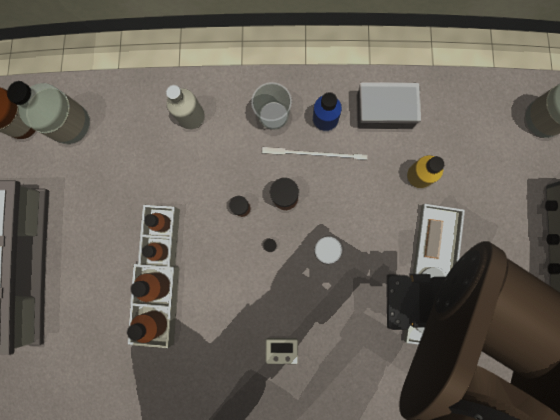

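The picture shows all four bottles upright in their cells (column ~150, rows 222–328), within 3 mm of the cell centres. The jars at (285,193) and (239,206) have not moved.

```bash
python3 -c "
from cell import env
print(env.job_done())"
```

```text
the job is handed in; nothing more can be done
None
```

All four bottles stand upright in their carrier cells, within about 3 mm of centre in the last camera check; the jars have not moved, and I handed the job in at about 27 s (no verdict was returned).

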